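# Clear the service plug and hover the junction box cover over its screw holes

### The job

The service plug sticking up out of the open junction box keeps its cover from going on: pull the plug up out of its socket, against the spring catches, and set it down in the steel tray. Then pick up the cover plate by its handle and hold it level about a centimetre above the box's top flange, touching nothing below, with its four holes lined up over the four threaded holes (either way round) so that the screws could be started, and finish while still holding it there. Leave the bottles and the vial standing where they are.

Things in the scene. Friction and masses are not known exactly. Their poses are not given: they have to be found in the camera images.
- junction_box: Fixed open-topped grey box, 98 (its x) x 138 (its y) mm, 50 mm high. Its rim is a 92 x 132 mm aluminium flange, top face 50 mm above the worktop, round a 56 x 96 mm opening. Origin: centre of its underside on the worktop; z up. Four 5 mm threaded holes in the flange at x = +-36, y = +-56 mm. A short black cable gland on its +x side.
- thread_a (a point): Centre of the threaded hole at x = +36, y = +56 mm of the box, at the flange's top face.
- thread_b (a point): Centre of the diagonally opposite threaded hole, at x = -36, y = -56 mm of the box, at the flange's top face.
- service_plug: Loose upright plug, 86 mm tall, 60 g: black block head 24 (its x) x 34 (its y) mm, from 28 to 86 mm above its origin, on a grey shank 16 x 22 mm. Origin: centre of the shank's underside; z up through the head. It starts in the box's socket, turned as the box is, origin 6 mm above the worktop, head 42 mm above the flange and free on all sides there. It may stand or lie in the tray.
- socket (a point): Centre of the socket's mouth inside the box, at x = 0, y = +22 mm of the box, 34 mm above the worktop. The shank sits 28 mm deep. Two spring catches snap into a groove in it: pulling straight up takes roughly 5 to 12 N at about 3 to 6 mm, then the plug slides easily, nudged up a little as the catches close under it; it is clear of the box once raised 45 mm.
- cover_plate: Loose aluminium plate 92 (its x) x 132 (its y) x 4 mm, 250 g, flat on the worktop, with four 9 mm through holes at x = +-36, y = +-56 mm. Origin: centre of its underside; z up. Dark steel bow handle on its middle: a bar 64 mm long along y, 10 mm thick in x, 24 to 38 mm above the origin, open underneath, on legs at y = +-28 mm. It balances about the middle of the handle.
- cover_hole_a (a point): Centre of the cover's hole at its x = +36, y = +56 mm, at the underside.
- cover_hole_b (a point): Centre of the diagonally opposite hole of the cover, at its x = -36, y = -56 mm, at the underside.
- tray: Fixed steel tray, 280 mm (its x) by 200 mm (its y), 18 mm high, wall 2 mm, floor 2 mm thick. Origin: centre of its underside, on the worktop. The half toward its -x end (nearer the robot) is empty; a timer, tweezers and a stirring bar lie in the other half.
- vial: Bystander: amber glass vial with a black cap, 22 mm wide, 70 mm tall, standing; origin at its underside.
- bottle_left: Bystander: white bottle with a screw cap, 54 mm wide, 109 mm tall, standing at the left; origin at its underside.
- bottle_far: Bystander: clear bottle with a large blue cap, 56 mm wide, 104 mm tall, standing behind the work; origin at its underside.
- bottle_mid: Bystander: white bottle with a screw cap, 54 mm wide, 109 mm tall, standing behind the work; origin at its underside.
Things that resemble listed ones, but are neither listed nor needed, are in the scene too. Of the things that look like the service_plug, the smallest one is meant. Leave any yellow look-alike of the cover_plate alone.

How it is judged:
By the outcome, as a careful person would: the job done as asked, in the order asked, and still so for the second after the job is handed in, while the arm keeps its last pose, push and grip.
It also fails if it takes over 48 s, if anything falls off the work surface, if the arm or the gripper's body presses on something with over 40 N, if the wrist force passes 120 N, or if a joint passes its speed limit or range.

### The arm

A 6-joint arm with a two-finger parallel gripper is mounted at the origin on a cart in front of the work surface, level with it; the furniture and walls round the work are solid. World frame = base frame: x ahead of the robot, y to its left, z up, the work surface at z = 0. Lengths are in m, angles in degrees, forces in N, time in s.
With the tool pointing down it reaches from about 0.25 to 0.775 m from the base axis. Payload 4 kg.
Tool frame: the origin (TCP) lies on the centre line of the jaws, within the pads' length; the fingertips stand 22 mm ahead of it and the grasp point (between the pads) lies 3 mm ahead of it (bot.nose_length is the distance from the TCP to the fingertips, in m); z points along the fingers, y is the direction in which the jaws open and shut (so a half turn about z gives the same grasp; the last joint's range is limited). The gripper opens to 94 mm and grips with 3 to 60 N. Pads are 16 mm wide; open, the fingers measure 119 mm over their backs; the gripper's body (75 mm by 177 mm) begins 78 mm behind the grasp point.
Start: joints at [71.442, 4.996, 78.535, -0, 96.463, -5.907], TCP at [0.12, 0.537, 0.228] pointing down, gripper open.
Joint ranges: [-177.83, 177.83], [-43.37, 116.18], [15.69, 146.23], [-61.86, 241.86], [9.47, 152.12], [-147.06, 147.06]. Speed limits (degrees/s): [159.86, 159.86, 180, 180, 180, 180].

### API

Orientations are given as [roll, pitch, yaw] about the fixed x, y, z axes, in that order (R = Rz(yaw) Ry(pitch) Rx(roll)).
In Python, from bench import bot, cams gives the robot as it stands.
- The arm moves only by the tool step_arm, never from a script. Its argument "increments" is a list of rows, each a list of 3 entries, a list of its own where there are three numbers: the finger opening in m, from 0 to 0.094, then the shift along the tool's x, y, z in m, then the turn, a rotation vector about the tool's x, y, z in degrees. A call has exactly 10 rows; each row shifts and turns the pose as measured when the row begins, along the tool's axes as they then stand; what a row does not reach is not made up. A row lasts 1/10 s, in which the tool goes at most 50 mm and 8.59 degrees, less where a joint would pass 70% of its speed; a pose out of reach is approached as far as the arm can. A call with a gripper value outside its range is refused whole. The fingers move at their own pace and stop on an object; "newtons" is the grip in N (left out, the last holds). Time passes only in rows, so rows that do not move let the fingers close, or fill a call up. It gives the time, the measured TCP pose, the force and the opening at its end, in the units of the state.
- bot.read_state(): the state, without advancing time (a new reading comes with each control period).
- cams.camera(name): name is "side" or "top"; returns (picture, depth): 480x640x3 uint8, red, green, blue; 480x640 float32, m along the optical axis (not along the pixel's ray), 0 where there is no reading.
- cams.calibration(name): a dict with "K" (3x3 intrinsics, pixels), "cam_to_world" (4x4, takes a point from camera to world coordinates). Camera axes: x right, y up, looking along -z (the intrinsics and any distortion apply to the point x, -y, -z); pixel columns grow to the right and rows downward; lengths in m; the calibration is good to about 2 mm. A picture is of the moment at which its call begins. calibration takes no time and is no camera call.
- bot.sign_off(): hands the job in, once; it reports no verdict.
The state is a dict: "clock": time; "joint_pos": joint angles; "joint_vel": joint speeds; "tau": joint torques, N m; "eef_pos": TCP position; "eef_rot": TCP orientation; "wrist_force": force on the tool from outside, world axes, zero at the start; "moment": the same for the moment, N m; "gripper_width": opening from 0.0 (shut) to 1.0 (fully open).
Only numpy, scipy, OpenCV 4.12 (cv2) and the standard library are available. Lean on these libraries where they do the work, as an engineer would, in place of code of your own. Each camera call takes 0.05 s, during which the arm holds its last target.

## Working session

There is one attempt and no reset: what is moved stays moved. The work goes in short steps, Python scripts to look and compute and a tool call to move; the robot and the scene stay as the last step left them, time stands still between calls to the robot, and variables do not carry over. Pictures are saved under pics/ and viewed, and the job is handed in when it is done.

Besides the shell and the picture viewer there is one more tool, called after ">>>" as name([rows], argument=value, ...), one row to a line, values as JSON. step_arm: Moves the arm, as the interface text tells. Its arguments: {"type":"object","properties":{"increments":{"type":"array","items":{"type":"array"}},"newtons":{"type":"number"}},"required":["increments"]}

```bash
mkdir -p pics; ls; python3 - <<'E'
from bench import bot,cams
import cv2,numpy as np
for n in ["top","side"]:
    im,d=cams.camera(n)
    cv2.imwrite(f"pics/{n}0.png",im[...,::-1]); np.savez(f"pics/{n}0.npz",im=im,d=d)
    c=cams.calibration(n);print(n,c)
print(bot.read_state(), bot.nose_length)
E
```

```text
pics
top {'K': array([[565.19643886,   0.        , 313.22266377],
       [  0.        , 565.19643886, 240.90805613],
       [  0.        ,   0.        ,   1.        ]]), 'cam_to_world': array([[-0.00771684,  0.99517381, -0.09782398,  0.36126605],
       [-0.99995988, -0.00723473,  0.00528206,  0.15397578],
       [ 0.00454884,  0.09786081,  0.99518972,  1.79533468],
       [ 0.        ,  0.        ,  0.        ,  1.        ]])}
side {'K': array([[443.2654745 ,   0.        , 315.51274262],
       [  0.        , 443.2654745 , 240.28167037],
       [  0.        ,   0.        ,   1.        ]]), 'cam_to_world': array([[ 0.98909833,  0.05632284, -0.13605966,  0.33868484],
       [-0.14540178,  0.5197326 , -0.8418648 , -0.9887772 ],
       [ 0.02329842,  0.85247039,  0.52225609,  0.78137534],
       [ 0.        ,  0.        ,  0.        ,  1.        ]])}
{'clock': 0.1, 'joint_pos': array([ 7.14432173e+01,  5.03782683e+00,  7.86142133e+01,  9.32179761e-04,
        9.64626378e+01, -5.90469086e+00]), 'joint_vel': array([-0.00929736, -0.05459756, -0.1472501 , -0.01792589,  0.21310941,
        0.02233447]), 'tau': array([ 1.78451690e-03, -3.41250408e+01, -3.03302372e+01,  7.19412672e-02,
        3.04137915e-02, -8.69516452e-05]), 'eef_pos': array([0.12030278, 0.53623389, 0.22640959]), 'eef_rot': array([-1.79886026e+02, -1.27189085e-02,  1.67347999e+02]), 'wrist_force': array([-0.19484778, -0.12540824,  0.61885801]), 'moment': array([-0.02499961,  0.03331638, -0.00023199]), 'gripper_width': 1.0013126052658674} 0.022
```

View pics/top0.png

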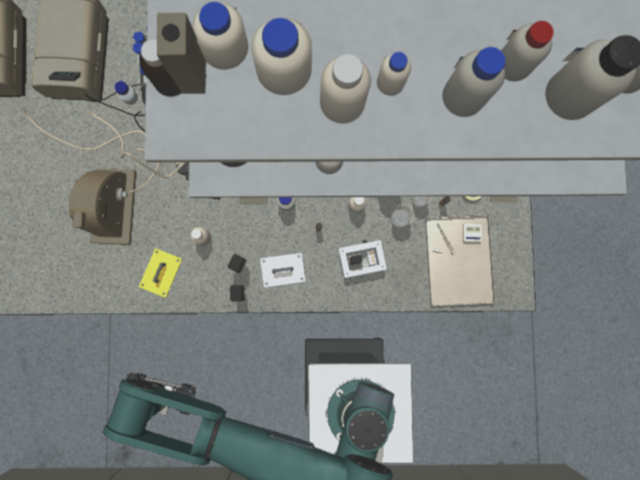

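View pics/side0.png

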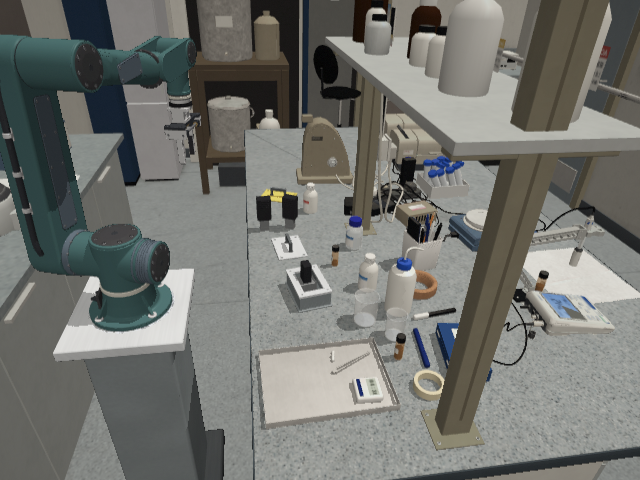

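Top view: there is one box at (362,260) with a black plug at about (355,262). Black look-alike blocks stand at (237,263) and (237,293). The silver cover is at (282,270), the yellow look-alike at (160,272) and the tray at (460,262). Next I'll take a close crop and measure.

```bash
cat > h.py <<'E'
import numpy as np,cv2
from bench import bot,cams
def ray(n,uv):
    c=cams.calibration(n);K=c["K"];T=c["cam_to_world"]
    uv=np.atleast_2d(uv).astype(float)
    p=np.c_[(uv[:,0]-K[0,2])/K[0,0],-(uv[:,1]-K[1,2])/K[1,1],-np.ones(len(uv))]
    return T[:3,3],p@T[:3,:3].T
def plane(n,uv,z):
    o,d=ray(n,uv); return o+d*((z-o[2])/d[:,2])[:,None]
def proj(n,P):
    c=cams.calibration(n);K=c["K"];T=c["cam_to_world"]
    p=(np.atleast_2d(P)-T[:3,3])@T[:3,:3]
    return np.c_[K[0,0]*p[:,0]/-p[:,2]+K[0,2],K[1,1]*-p[:,1]/-p[:,2]+K[1,2]]
def cloud(n,d):
    v,u=np.mgrid[0:480,0:640]; o,r=ray(n,np.c_[u.ravel(),v.ravel()])
    return (o+r*d.reshape(-1,1)).reshape(480,640,3)
E
python3 - <<'E'
from h import *
t=np.load("pics/top0.npz");s=np.load("pics/side0.npz")
a=cv2.resize(t["im"][225:310,215:395],None,fx=4.4,fy=4.4,interpolation=cv2.INTER_CUBIC)
cv2.imwrite("pics/ct.png",a[...,::-1])
b=cv2.resize(s["im"][180:320,240:400],None,fx=4.2,fy=4.2,interpolation=cv2.INTER_CUBIC)
cv2.imwrite("pics/cs.png",b[...,::-1])
P=cloud("top",t["d"])
for n,(u,v) in dict(plug=(352,262),rim=(343,262),cover=(270,262),handle=(283,270),blk1=(237,260),blk2=(237,291),tray=(445,270),shelf=(400,180),shelf2=(400,120),vial=(319,227),botl=(198,234),bfar=(286,200),bm=(357,203),beaker=(401,217),box=(362,258),yl=(160,272)).items(): print(n,P[v,u].round(4))
E
```

```text
plug [0.4644 0.0278 0.0837]
rim [0.4665 0.0532 0.0519]
cover [0.4711 0.282  0.0049]
handle [0.4436 0.239  0.0442]
blk1 [0.4708 0.372  0.1175]
blk2 [0.379  0.3705 0.1253]
tray [ 4.418e-01 -2.738e-01 -3.000e-04]
shelf [ 0.6052 -0.037   0.618 ]
shelf2 [0.6346 0.0124 0.9357]
vial [0.5746 0.1266 0.0628]
botl [0.5498 0.4894 0.1141]
bfar [0.6524 0.2264 0.1049]
bm [0.6407 0.0122 0.1111]
beaker [ 0.6122 -0.1371  0.0037]
box [ 0.4757 -0.0019  0.093 ]
yl [0.4418 0.6286 0.009 ]
```

View pics/ct.png

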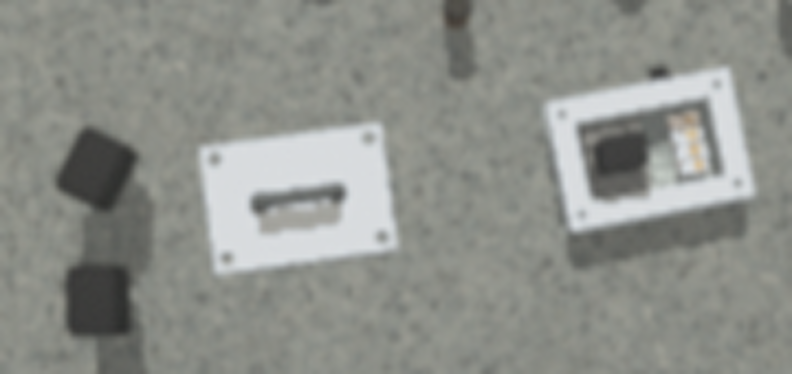

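View pics/cs.png

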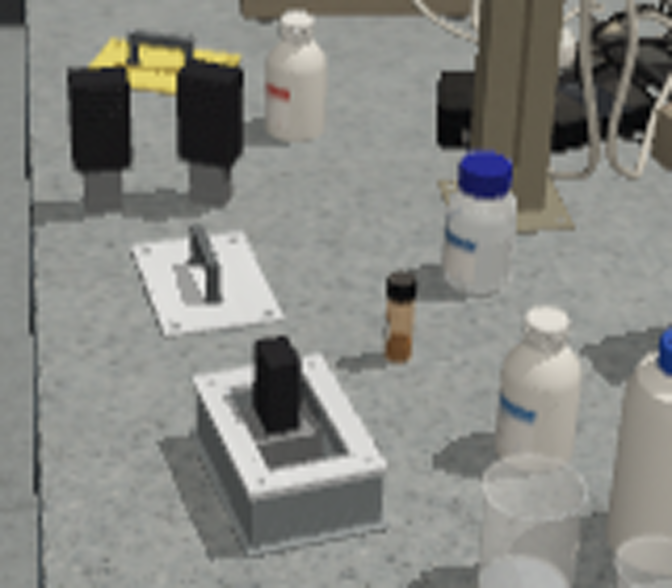

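The crop shows the plug at (353,260), sticking out of the box's -x/+y part. The two blocks at the left, (237,263) and (237,293), are taller and wider (tops at 0.12 m), so the plug in the box is the smallest one. The cover's handle is at (283,270). Next I'll measure these precisely.

```bash
cat > m.py <<'E'
from h import *
def quad(n,im,box,z,thr=165,f=6):
    # white plate in box (u0,v0,u1,v1): outer contour -> minAreaRect, rays on plane z
    u0,v0,u1,v1=box
    g=im[v0:v1,u0:u1].min(2)
    G=cv2.resize(g,None,fx=f,fy=f,interpolation=cv2.INTER_CUBIC)
    m=(G>thr).astype(np.uint8)
    cs,_=cv2.findContours(m,cv2.RETR_EXTERNAL,cv2.CHAIN_APPROX_NONE)
    c=max(cs,key=cv2.contourArea)[:,0].astype(float)
    uv=(c+.5)/f-.5+[u0,v0]
    P=plane(n,uv,z)
    r=cv2.minAreaRect((P[:,:2]*1000).astype(np.float32))
    M=cv2.moments((P[:,:2]*1000).astype(np.float32).reshape(-1,1,2))
    return r,(M["m10"]/M["m00"],M["m01"]/M["m00"])
def report(n,im,box,z,**k):
    r,c=quad(n,im,box,z,**k)
    (cx,cy),(w,h),a=r
    # long axis yaw
    yaw=(a if w>h else a+90)%180
    print(n,"rect c",np.round((cx,cy),1),"mom c",np.round(c,1),"size",np.round((w,h),1),"long axis yaw",round(yaw,2))
E
python3 - <<'E'
from m import *
t=np.load("pics/top0.npz")["im"];s=np.load("pics/side0.npz")["im"]
for thr in(150,170,190):
    report("top",t,(333,232,392,285),.05,thr=thr)
    report("top",t,(255,248,310,292),.004,thr=thr)
for (u,v) in [(362,240),(345,245),(270,262),(280,285)]: print(t[v,u])
# holes
for nm,b,z in(("box",(333,232,392,285),.05),("cov",(255,248,310,292),.004)):
    u0,v0,u1,v1=b;g=cv2.resize(t[v0:v1,u0:u1].min(2),None,fx=8,fy=8,interpolation=cv2.INTER_CUBIC)
    bh=cv2.morphologyEx(g,cv2.MORPH_BLACKHAT,cv2.getStructuringElement(2,(41,41)))
    n,l,st,ce=cv2.connectedComponentsWithStats((bh>25).astype(np.uint8))
    for i in range(1,n):
        if 20<st[i,4]<900:
            uv=(ce[i]+.5)/8-.5+[u0,v0]; print(nm,st[i,4],uv.round(2),(plane("top",uv,z)*1000).round(1))
# plug top & handle & tray
d=np.load("pics/top0.npz")["d"];P=cloud("top",d)
u0,v0,u1,v1=340,248,372,272
sub=P[v0:v1,u0:u1].reshape(-1,3); k=t[v0:v1,u0:u1].reshape(-1,3).max(1)<70
q=sub[k&(sub[:,2]>.07)]; print("plug",len(q),q.mean(0).round(4),q.min(0),q.max(0))
E
```

```text
top rect c [478.3  -6.1] mom c [478.3  -6.8] size [ 98.6 139.1] long axis yaw 100.89
top rect c [446.8 243.1] mom c [447.1 243.5] size [100.4 139.3] long axis yaw 97.2
top rect c [477.9  -6.5] mom c [478.   -6.7] size [ 94.1 134.6] long axis yaw 100.69
top rect c [447.1 243.1] mom c [447.1 243.4] size [ 95.  135.1] long axis yaw 97.5
top rect c [477.7  -6.6] mom c [477.7  -6.7] size [ 91.2 130.8] long axis yaw 100.71
top rect c [447.  243.2] mom c [447.  243.3] size [ 91.  131.5] long axis yaw 97.31
[116 119 113]
[145 147 141]
[216 219 221]
[153 156 156]
box 798 [364.13 240.74] [[532.2 -13.3  50. ]]
box 189 [377.45 243.68] [[522.7 -54.5  50. ]]
box 169 [342.24 250.53] [[502.2  55.   50. ]]
box 372 [348.07 253.88] [[491.7  37.1  50. ]]
box 210 [340.02 264.12] [[460.1  62.4  50. ]]
box 195 [382.19 266.12] [[453.  -67.9  50. ]]
box 158 [341.89 273.76] [[430.3  57.   50. ]]
box 186 [346.79 273.25] [[431.8  41.9  50. ]]
cov 345 [298.35 255.87] [[489.9 192.1   4. ]]
cov 402 [263.34 260.69] [[475.5 303.2   4. ]]
cov 342 [284.3  274.58] [[430.9 236.8   4. ]]
cov 391 [301.36 278.32] [[418.7 182.9   4. ]]
cov 373 [266.06 283.16] [[404.3 294.5   4. ]]
plug 68 [0.4696 0.0193 0.1158] [0.36126605 0.00351388 0.07133511] [0.48192879 0.15397578 1.79533468]
```

```bash
python3 - <<'E'
from m import *
t=np.load("pics/top0.npz");s=np.load("pics/side0.npz")
P=cloud("top",t["d"]);S=cloud("side",s["d"])
def blob(n,im,b,z,thr):
    u0,v0,u1,v1=b;g=cv2.resize(im[v0:v1,u0:u1].max(2),None,fx=6,fy=6,interpolation=cv2.INTER_CUBIC)
    k,l,st,ce=cv2.connectedComponentsWithStats((g<thr).astype(np.uint8))
    for i in range(1,k):
        if st[i,4]>600:
            uv=(ce[i]+.5)/6-.5+[u0,v0]; print(n,st[i],uv.round(1),(plane(n,uv,z)*1000).round(1))
blob("top",t["im"],(344,250,366,270),.092,60)
blob("top",t["im"],(268,262,298,280),.038,80)
for y in (.5,):
  pass
c=np.array([477.7,-6.6]);a=np.radians(10.65)
plug=c+22*np.array([-np.sin(a),np.cos(a)])
ux=np.array([np.cos(a),np.sin(a)]);uy=np.array([-ux[1],ux[0]])
cor=[np.r_[(plug+i*12*ux+j*17*uy)/1000,.092] for i,j in((1,1),(1,-1),(-1,-1),(-1,1))]
img=s["im"][180:320,240:400].copy();img=cv2.resize(img,None,fx=5,fy=5,interpolation=2)
hol=[np.r_[(c+i*36*ux+j*56*uy)/1000,.05] for i in(1,-1) for j in(1,-1)]
c2=np.array([447.1,243.2]);b=np.radians(7.35);vx=np.array([np.cos(b),np.sin(b)]);vy=np.array([-vx[1],vx[0]])
hol+=[np.r_[(c2+i*36*vx+j*56*vy)/1000,.004] for i in(1,-1) for j in(1,-1)]
hol+=[np.r_[(c2+j*32*vy)/1000,.038] for j in(1,-1)]
for p in proj("side",np.array(cor+hol)):
    x=(p-[240,180]+.5)*5-.5; cv2.circle(img,tuple(np.round(x).astype(int)),3,(255,0,0),1)
cv2.imwrite("pics/chk.png",img[:600,:,::-1])
print("plug",plug)
for z,px in((.018,[(428,219),(489,217),(494,303),(431,306)]),): print((plane("top",px,z)*1000).round(0))
cv2.imwrite("pics/tray.png",cv2.resize(t["im"][205:320,400:520],None,fx=5,fy=5,interpolation=2)[...,::-1])
E
```

```text
plug [473.63420083  15.02103784]
[[ 603. -220.   18.]
 [ 608. -415.   18.]
 [ 337. -420.   18.]
 [ 329. -222.   18.]]
```

View pics/chk.png

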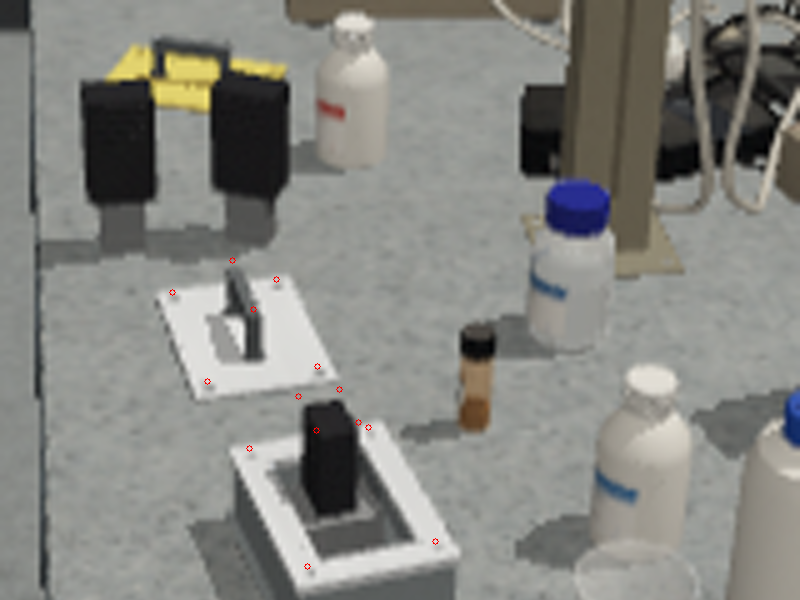

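View pics/tray.png

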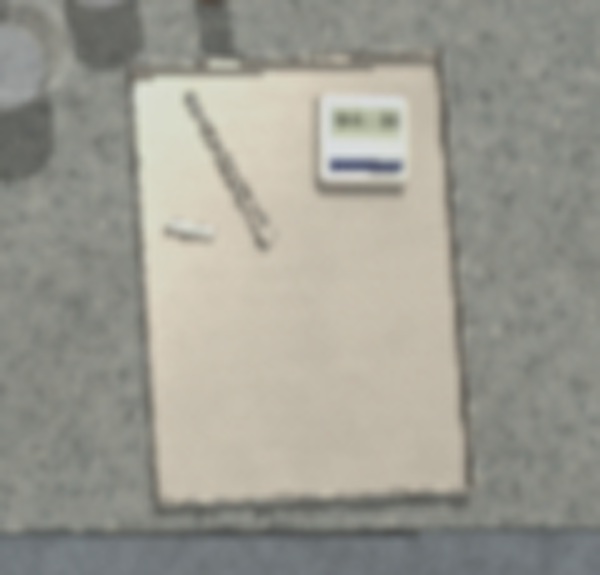

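```bash
cat > pl.py <<'E'
from h import *
from scipy.spatial.transform import Rotation as R
def plan(tgt,yaw,n):
    """n equal increments from measured pose to tgt (m), tool down at yaw"""
    s=bot.read_state();p=s["eef_pos"];r0=R.from_euler("xyz",s["eef_rot"],degrees=True)
    r1=R.from_euler("xyz",[180,0,yaw],degrees=True)
    w=(r0.inv()*r1).as_rotvec(degrees=True)
    print("clock",round(s["clock"],2),"pos",p.round(4),"rot",s["eef_rot"].round(2),"F",s["wrist_force"].round(1),"w",round(s["gripper_width"]*94,1),"j",s["joint_pos"].round(0))
    for i in range(n):
        ri=r0*R.from_rotvec(w*i/n,degrees=True)
        d=ri.inv().apply((np.array(tgt)-p)/n)
        print([d.round(4).tolist(),(w/n).round(2).tolist()])
E
python3 -c "
from pl import *
plan([.4736,.015,.17],100.65,16)"
```

```text
clock 0.1 pos [0.1203 0.5362 0.2264] rot [-1.7989e+02 -1.0000e-02  1.6735e+02] F [-0.2 -0.1  0.6] w 94.1 j [71.  5. 79.  0. 96. -6.]
[[-0.0287, -0.0269, 0.0036], [-0.01, 0.0, 4.17]]
[[-0.0306, -0.0248, 0.0036], [-0.01, 0.0, 4.17]]
[[-0.0323, -0.0225, 0.0036], [-0.01, 0.0, 4.17]]
[[-0.0338, -0.0201, 0.0036], [-0.01, 0.0, 4.17]]
[[-0.0352, -0.0176, 0.0036], [-0.01, 0.0, 4.17]]
[[-0.0364, -0.015, 0.0036], [-0.01, 0.0, 4.17]]
[[-0.0374, -0.0123, 0.0035], [-0.01, 0.0, 4.17]]
[[-0.0382, -0.0095, 0.0035], [-0.01, 0.0, 4.17]]
[[-0.0388, -0.0067, 0.0035], [-0.01, 0.0, 4.17]]
[[-0.0392, -0.0039, 0.0035], [-0.01, 0.0, 4.17]]
[[-0.0393, -0.001, 0.0035], [-0.01, 0.0, 4.17]]
[[-0.0393, 0.0018, 0.0035], [-0.01, 0.0, 4.17]]
[[-0.0391, 0.0047, 0.0035], [-0.01, 0.0, 4.17]]
[[-0.0386, 0.0075, 0.0035], [-0.01, 0.0, 4.17]]
[[-0.038, 0.0103, 0.0035], [-0.01, 0.0, 4.17]]
[[-0.0371, 0.013, 0.0035], [-0.01, 0.0, 4.17]]
```

>>> step_arm([
  [0.07,[-0.029,-0.027,0.0036],[0,0,4.2]],
  [0.07,[-0.031,-0.025,0.0036],[0,0,4.2]],
  [0.07,[-0.032,-0.0225,0.0036],[0,0,4.2]],
  [0.07,[-0.034,-0.02,0.0036],[0,0,4.2]],
  [0.07,[-0.035,-0.0176,0.0036],[0,0,4.2]],
  [0.07,[-0.036,-0.015,0.0036],[0,0,4.2]],
  [0.07,[-0.037,-0.012,0.0035],[0,0,4.2]],
  [0.07,[-0.038,-0.0095,0.0035],[0,0,4.2]],
  [0.07,[-0.039,-0.0067,0.0035],[0,0,4.2]],
  [0.07,[-0.039,-0.004,0.0035],[0,0,4.2]],
], newtons=50)

```text
clock: 1.1
eef_pos: [0.3395, 0.1979, 0.1844]
eef_rot: [-179.5, 0.2, 124.3]
wrist_force: [-0.5, 1.1, 0.0]
gripper_width: 0.744
```

```bash
python3 -c "
from pl import *
plan([.4736,.015,.13],100.65,8)"
```

```text
clock 1.1 pos [0.3395 0.1979 0.1844] rot [-179.5     0.2   124.29] F [-0.5  1.1  0. ] w 69.9 j [ 22. -15. 102.  -0.  93. -12.]
[[-0.0283, 0.001, 0.0069], [-0.06, 0.04, 2.95]]
[[-0.0282, 0.0025, 0.0069], [-0.06, 0.04, 2.95]]
[[-0.0281, 0.0039, 0.0069], [-0.06, 0.04, 2.95]]
[[-0.0278, 0.0054, 0.0068], [-0.06, 0.04, 2.95]]
[[-0.0275, 0.0068, 0.0068], [-0.06, 0.04, 2.95]]
[[-0.0271, 0.0082, 0.0068], [-0.06, 0.04, 2.95]]
[[-0.0267, 0.0096, 0.0068], [-0.06, 0.04, 2.95]]
[[-0.0262, 0.0109, 0.0068], [-0.06, 0.04, 2.95]]
```

>>> step_arm([
  [0.07,[-0.0285,0.001,0.007],[0,0,2.95]],
  [0.07,[-0.028,0.0025,0.007],[0,0,2.95]],
  [0.07,[-0.028,0.004,0.007],[0,0,2.95]],
  [0.07,[-0.028,0.0054,0.007],[0,0,2.95]],
  [0.07,[-0.0275,0.0068,0.007],[0,0,2.95]],
  [0.07,[-0.027,0.0082,0.007],[0,0,2.95]],
  [0.07,[-0.0267,0.0096,0.0068],[0,0,2.95]],
  [0.07,[-0.026,0.011,0.0068],[0,0,2.95]],
  [0.07,[0,0,0],[0,0,0]],
  [0.07,[0,0,0],[0,0,0]],
])

```text
clock: 2.1
eef_pos: [0.4741, 0.0008, 0.1222]
eef_rot: [-179.2, 0.3, 99.1]
wrist_force: [-0.3, 0.1, 0.5]
gripper_width: 0.744
```

```bash
python3 -c "
from pl import *
plan([.4736,.015,.13],100.65,1)
plan([.4736,.015,.078],100.65,6)
"
```

```text
clock 2.1 pos [0.4741 0.0008 0.1222] rot [-179.18    0.27   99.12] F [-0.3  0.1  0.5] w 70.0 j [ -6.  -2.  97.  -0.  85. -15.]
[[0.0141, 0.0017, -0.0079], [-0.83, 0.26, -1.53]]
clock 2.1 pos [0.4741 0.0008 0.1222] rot [-179.18    0.27   99.12] F [-0.3  0.1  0.5] w 70.0 j [ -6.  -2.  97.  -0.  85. -15.]
[[0.0024, 0.0004, 0.0074], [-0.14, 0.04, -0.26]]
[[0.0024, 0.0004, 0.0074], [-0.14, 0.04, -0.26]]
[[0.0024, 0.0004, 0.0074], [-0.14, 0.04, -0.26]]
[[0.0024, 0.0004, 0.0074], [-0.14, 0.04, -0.26]]
[[0.0024, 0.0004, 0.0074], [-0.14, 0.04, -0.26]]
[[0.0024, 0.0004, 0.0074], [-0.14, 0.04, -0.26]]
```

>>> step_arm([
  [0.07,[0.007,0.001,0],[-0.4,0.1,-0.8]],
  [0.07,[0.007,0.0007,0],[-0.4,0.1,-0.7]],
  [0.07,[0,0,0.006],[0,0,0]],
  [0.07,[0,0,0.008],[0,0,0]],
  [0.07,[0,0,0.008],[0,0,0]],
  [0.07,[0,0,0.008],[0,0,0]],
  [0.07,[0,0,0.008],[0,0,0]],
  [0.07,[0,0,0.004],[0,0,0]],
  [0.07,[0,0,0],[0,0,0]],
  [0.07,[0,0,0],[0,0,0]],
])

```text
clock: 3.1
eef_pos: [0.4707, 0.02, 0.0762]
eef_rot: [-180.0, -0.0, 101.1]
wrist_force: [0.9, 0.2, -0.2]
gripper_width: 0.745
```

```bash
python3 -c "
from pl import *
plan([.4736,.015,.078],100.65,1)
s,_=cams.camera('side');t,_=cams.camera('top')
a=cv2.resize(s[200:310,240:390],None,fx=4,fy=4,interpolation=2);b=cv2.resize(t[225:295,320:400],None,fx=4,fy=4,interpolation=2)
c=np.zeros((440,600,3),np.uint8);c[:]=a;cv2.imwrite('pics/g1.png',c[...,::-1]);cv2.imwrite('pics/g1t.png',b[...,::-1])
"
```

```text
clock 3.1 pos [0.4707 0.02   0.0762] rot [-1.7997e+02 -5.0000e-02  1.0115e+02] F [ 0.9  0.2 -0.2] w 70.0 j [ -4.  -0. 102.   0.  79. -16.]
[[-0.0055, 0.0019, -0.0018], [-0.03, -0.05, 0.5]]
```

View pics/g1.png

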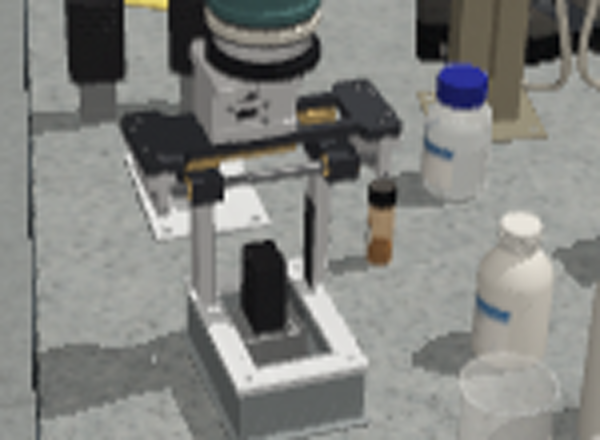

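The fingers straddle the plug, with the head at about (263,285) in the crop and the tips just above the flange. I'll centre and close.

>>> step_arm([
  [0.07,[-0.003,0.001,-0.001],[0,0,0.4]],
  [0.07,[-0.001,0.0005,0],[0,0,0]],
  [0.04,[0,0,0],[0,0,0]],
  [0.0,[0,0,0],[0,0,0]],
  [0.0,[0,0,0],[0,0,0]],
  [0.0,[0,0,0],[0,0,0]],
  [0.0,[0,0,0],[0,0,0]],
  [0.0,[0,0,0],[0,0,0]],
  [0.0,[0,0,0],[0,0,0]],
  [0.0,[0,0,0],[0,0,0]],
], newtons=50)

```text
clock: 4.2
eef_pos: [0.4731, 0.0156, 0.0787]
eef_rot: [-180.0, 0.0, 100.7]
wrist_force: [-0.5, 0.1, 1.4]
gripper_width: 0.254
```

```bash
python3 -c "
from pl import *
plan([.4736,.015,.078],100.65,1)"
```

```text
clock 4.2 pos [0.4731 0.0156 0.0787] rot [-1.7998e+02  1.0000e-02  1.0070e+02] F [-0.5  0.1  1.4] w 23.9 j [ -5.  -0. 101.  -0.  79. -16.]
[[-0.0007, 0.0004, 0.0007], [-0.02, 0.01, 0.05]]
```

>>> step_arm([
  [0.0,[0,0,-0.004],[0,0,0]],
  [0.0,[0,0,-0.005],[0,0,0]],
  [0.0,[0,0,-0.006],[0,0,0]],
  [0.0,[0,0,-0.006],[0,0,0]],
  [0.0,[0,0,-0.006],[0,0,0]],
  [0.0,[0,0,-0.008],[0,0,0]],
  [0.0,[0,0,-0.01],[0,0,0]],
  [0.0,[0,0,-0.012],[0,0,0]],
  [0.0,[0,0,-0.012],[0,0,0]],
  [0.0,[0,0,-0.008],[0,0,0]],
], newtons=50)

```text
clock: 5.2
eef_pos: [0.4739, 0.0159, 0.1626]
eef_rot: [179.8, -0.0, 100.7]
wrist_force: [-0.7, 0.1, -1.6]
gripper_width: 0.253
```

```bash
python3 -c "
from pl import *
s,_=cams.camera('side')
a=cv2.resize(s[160:310,240:390],None,fx=4,fy=4,interpolation=2)
cv2.imwrite('pics/g2.png',a[...,::-1])
plan([.40,-.31,.17],100.65,10)
"
```

```text
clock 5.25 pos [0.4747 0.0158 0.1641] rot [1.7967e+02 4.0000e-02 1.0071e+02] F [ 1.2  0.3 -0.6] w 23.9 j [ -5.  -4.  94.   0.  89. -16.]
[[-0.0306, -0.0134, -0.0006], [0.03, 0.0, 0.01]]
[[-0.0306, -0.0134, -0.0006], [0.03, 0.0, 0.01]]
[[-0.0306, -0.0134, -0.0006], [0.03, 0.0, 0.01]]
[[-0.0306, -0.0134, -0.0006], [0.03, 0.0, 0.01]]
[[-0.0306, -0.0134, -0.0006], [0.03, 0.0, 0.01]]
[[-0.0306, -0.0134, -0.0006], [0.03, 0.0, 0.01]]
[[-0.0306, -0.0134, -0.0006], [0.03, 0.0, 0.01]]
[[-0.0306, -0.0134, -0.0006], [0.03, 0.0, 0.01]]
[[-0.0306, -0.0134, -0.0006], [0.03, 0.0, 0.01]]
[[-0.0306, -0.0134, -0.0006], [0.03, 0.0, 0.01]]
```

View pics/g2.png

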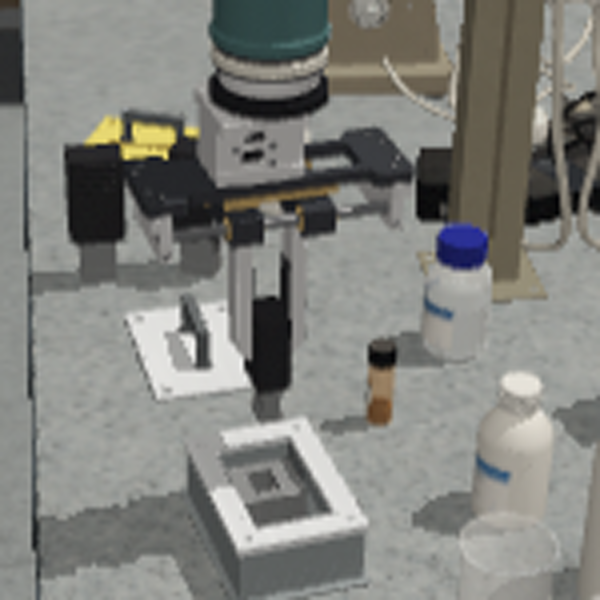

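The plug is out, with its head between the fingers at about (270,340), its shank clear and the socket empty. I'll carry it to the tray.

>>> step_arm([
  [0.0,[-0.02,-0.008,0],[0,0,0]],
  [0.0,[-0.03,-0.013,0],[0,0,0]],
  [0.0,[-0.03,-0.013,0],[0,0,0]],
  [0.0,[-0.03,-0.013,0],[0,0,0]],
  [0.0,[-0.03,-0.013,0],[0,0,0]],
  [0.0,[-0.03,-0.013,0],[0,0,0]],
  [0.0,[-0.03,-0.013,0],[0,0,0]],
  [0.0,[-0.03,-0.013,0],[0,0,0]],
  [0.0,[-0.02,-0.01,0],[0,0,0]],
  [0.0,[-0.01,-0.005,0],[0,0,0]],
])

```text
clock: 6.25
eef_pos: [0.4098, -0.2693, 0.1651]
eef_rot: [179.5, 0.0, 101.0]
wrist_force: [0.9, 0.8, -0.9]
gripper_width: 0.251
```

```bash
python3 -c "
from pl import *
plan([.40,-.31,.09],100.65,8)
"
```

```text
clock 6.25 pos [ 0.4098 -0.2693  0.1651] rot [179.53   0.   101.04] F [ 0.9  0.8 -0.9] w 23.6 j [-40.  -2.  92.   0.  89. -51.]
[[-0.0048, -0.0022, 0.0094], [0.06, 0.0, 0.05]]
[[-0.0048, -0.0022, 0.0094], [0.06, 0.0, 0.05]]
[[-0.0048, -0.0022, 0.0094], [0.06, 0.0, 0.05]]
[[-0.0048, -0.0022, 0.0094], [0.06, 0.0, 0.05]]
[[-0.0048, -0.0022, 0.0094], [0.06, 0.0, 0.05]]
[[-0.0048, -0.0022, 0.0094], [0.06, 0.0, 0.05]]
[[-0.0048, -0.0022, 0.0094], [0.06, 0.0, 0.05]]
[[-0.0048, -0.0022, 0.0094], [0.06, 0.0, 0.05]]
```

>>> step_arm([
  [0.0,[-0.012,-0.004,0.003],[0.1,0,0]],
  [0.0,[-0.012,-0.004,0.008],[0.1,0,0]],
  [0.0,[-0.01,-0.004,0.01],[0.1,0,0]],
  [0.0,[0,0,0.012],[0.1,0,0]],
  [0.0,[0,0,0.012],[0,0,0]],
  [0.0,[0,0,0.012],[0,0,0]],
  [0.0,[0,0,0.009],[0,0,0]],
  [0.0,[0,0,0.003],[0,0,0]],
  [0.0,[0,0,0],[0,0,0]],
  [0.0,[0,0,0],[0,0,0]],
])

```text
clock: 7.25
eef_pos: [0.4043, -0.3035, 0.0871]
eef_rot: [-179.9, -0.4, 101.2]
wrist_force: [0.0, 0.2, -0.7]
gripper_width: 0.254
```

```bash
python3 -c "
from pl import *
plan([.40,-.31,.075],100.65,3)
s,_=cams.camera('side')
a=cv2.resize(s[280:430,250:400],None,fx=4,fy=4,interpolation=2)
cv2.imwrite('pics/g3.png',a[...,::-1])
"
```

```text
clock 7.25 pos [ 0.4043 -0.3035  0.0871] rot [-179.92   -0.37  101.23] F [ 0.   0.2 -0.7] w 23.8 j [-43.   4.  96.   0.  80. -55.]
[[-0.0019, -0.0018, 0.004], [-0.03, -0.12, 0.19]]
[[-0.0019, -0.0018, 0.004], [-0.03, -0.12, 0.19]]
[[-0.0019, -0.0018, 0.004], [-0.03, -0.12, 0.19]]
```

View pics/g3.png

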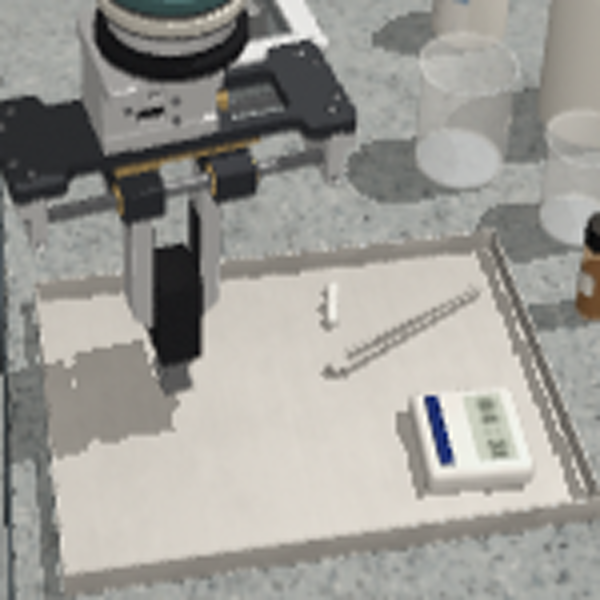

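The plug is upright above the empty half of the tray, with its base near (175,385). I'll lower the last 12 mm.

>>> step_arm([
  [0.0,[0,0,0.003],[0,0,0]],
  [0.0,[0,0,0.003],[0,0.4,0]],
  [0.0,[0,0,0.002],[0,0,0]],
  [0.0,[0,0,0.002],[0,0,0]],
  [0.0,[0,0,0.001],[0,0,0]],
  [0.0,[0,0,0.001],[0,0,0]],
  [0.0,[0,0,0],[0,0,0]],
  [0.0,[0,0,0],[0,0,0]],
  [0.0,[0,0,0],[0,0,0]],
  [0.0,[0,0,0],[0,0,0]],
])

```text
clock: 8.3
eef_pos: [0.4053, -0.3045, 0.0764]
eef_rot: [179.9, -0.6, 101.2]
wrist_force: [-0.0, -0.7, -0.6]
gripper_width: 0.253
```

>>> step_arm([
  [0.0,[0,0,0.001],[0,0,0]],
  [0.0,[0,0,0.001],[0,0,0]],
  [0.0,[0,0,0],[0,0,0]],
  [0.0,[0,0,0],[0,0,0]],
  [0.03,[0,0,0],[0,0,0]],
  [0.04,[0,0,0],[0,0,0]],
  [0.055,[0,0,0],[0,0,0]],
  [0.07,[0,0,0],[0,0,0]],
  [0.07,[0,0,-0.01],[0,0,0]],
  [0.07,[0,0,-0.02],[0,0,0]],
])

```text
clock: 9.3
eef_pos: [0.4041, -0.3036, 0.1032]
eef_rot: [-179.9, -0.8, 101.2]
wrist_force: [-0.2, 0.2, -0.5]
gripper_width: 0.708
```

```bash
python3 -c "
from pl import *
plan([.40,-.31,.075],100.65,1)
s,_=cams.camera('side')
a=cv2.resize(s[280:430,250:400],None,fx=4,fy=4,interpolation=2)
cv2.imwrite('pics/g4.png',a[...,::-1])
"
```

```text
clock 9.3 pos [ 0.4041 -0.3036  0.1032] rot [-179.9    -0.83  101.22] F [-0.2  0.2 -0.5] w 66.5 j [-44.   3.  95.   0.  83. -55.]
[[-0.0058, -0.0052, 0.0282], [-0.1, -0.83, 0.57]]
```

View pics/g4.png

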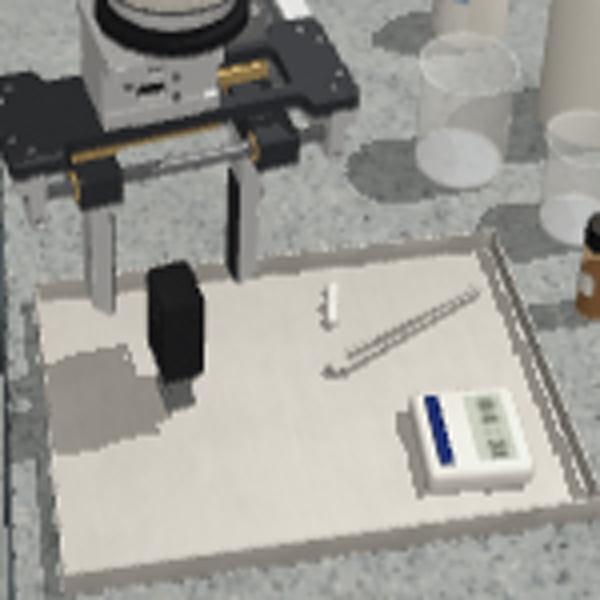

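The plug stands on the tray floor at (175,330), released. I'll rise and then go to the cover handle.

```bash
python3 -c "
from pl import *
plan([.4471,.2432,.16],97.35,15)
"|head -3
```

```text
clock 9.35 pos [ 0.4061 -0.3056  0.108 ] rot [179.83  -0.45 101.22] F [ 0.9 -0.9  2. ] w 69.0 j [-44.   3.  94.   0.  83. -55.]
[[0.0354, 0.0098, -0.0032], [0.01, -0.03, 0.26]]
[[0.0354, 0.0096, -0.0032], [0.01, -0.03, 0.26]]
```

>>> step_arm([
  [0.07,[0,0,-0.025],[0,0,0]],
  [0.07,[0,0,-0.025],[0,0,0]],
  [0.07,[0.02,0.005,-0.01],[0,0,0.2]],
  [0.07,[0.038,0.01,0],[0,0,0.3]],
  [0.07,[0.038,0.01,0],[0,0,0.3]],
  [0.07,[0.038,0.01,0],[0,0,0.3]],
  [0.07,[0.038,0.01,0],[0,0,0.3]],
  [0.07,[0.038,0.01,0],[0,0,0.3]],
  [0.07,[0.038,0.01,0],[0,0,0.3]],
  [0.07,[0.038,0.01,0],[0,0,0.3]],
])

```text
clock: 10.35
eef_pos: [0.434, -0.0079, 0.1795]
eef_rot: [179.0, 0.2, 98.2]
wrist_force: [1.1, 0.1, 0.3]
gripper_width: 0.744
```

```bash
python3 -c "
from pl import *
plan([.4471,.2432,.13],97.35,8)
"
```

```text
clock 10.35 pos [ 0.434  -0.0079  0.1795] rot [178.97   0.23  98.17] F [1.1 0.1 0.3] w 69.9 j [ -9. -10.  98.   0.  91. -17.]
[[0.0309, 0.006, 0.0062], [0.13, 0.03, 0.1]]
[[0.0309, 0.0059, 0.0062], [0.13, 0.03, 0.1]]
[[0.0309, 0.0059, 0.0062], [0.13, 0.03, 0.1]]
[[0.0309, 0.0059, 0.0062], [0.13, 0.03, 0.1]]
[[0.0309, 0.0058, 0.0062], [0.13, 0.03, 0.1]]
[[0.0309, 0.0058, 0.0062], [0.13, 0.03, 0.1]]
[[0.0309, 0.0057, 0.0062], [0.13, 0.03, 0.1]]
[[0.0309, 0.0057, 0.0062], [0.13, 0.03, 0.1]]
```

>>> step_arm([
  [0.07,[0.031,0.006,0.004],[0.1,0,0.1]],
  [0.07,[0.031,0.006,0.005],[0.1,0,0.1]],
  [0.07,[0.031,0.006,0.006],[0.1,0,0.1]],
  [0.07,[0.031,0.006,0.006],[0.1,0,0.1]],
  [0.07,[0.031,0.006,0.006],[0.1,0,0.1]],
  [0.07,[0.031,0.006,0.006],[0.1,0,0.1]],
  [0.07,[0.025,0.004,0.006],[0.1,0,0.1]],
  [0.07,[0.01,0.002,0.004],[0.1,0,0.1]],
  [0.07,[0,0,0],[0,0,0]],
  [0.07,[0,0,0],[0,0,0]],
])

```text
clock: 11.35
eef_pos: [0.4476, 0.2304, 0.141]
eef_rot: [178.9, 0.3, 97.8]
wrist_force: [-0.3, -0.1, -0.6]
gripper_width: 0.746
```

```bash
python3 -c "
from pl import *
plan([.4471,.2432,.1],97.35,4)
"
```

```text
clock 11.35 pos [0.4476 0.2304 0.141 ] rot [178.94   0.26  97.8 ] F [-0.3 -0.1 -0.6] w 70.1 j [21.  0. 93. -0. 85. 13.]
[[0.0032, 0.0001, 0.0102], [0.26, 0.06, 0.11]]
[[0.0032, 0.0002, 0.0102], [0.26, 0.06, 0.11]]
[[0.0032, 0.0002, 0.0102], [0.26, 0.06, 0.11]]
[[0.0032, 0.0003, 0.0102], [0.26, 0.06, 0.11]]
```

>>> step_arm([
  [0.07,[0.004,0,0.008],[0.4,0.1,0.15]],
  [0.07,[0.004,0,0.01],[0.4,0.1,0.15]],
  [0.07,[0.002,0,0.01],[0.2,0.05,0.1]],
  [0.07,[0,0,0.01],[0,0,0]],
  [0.07,[0,0,0.01],[0,0,0]],
  [0.07,[0,0,0.01],[0,0,0]],
  [0.07,[0,0,0.008],[0,0,0]],
  [0.07,[0,0,0.004],[0,0,0]],
  [0.07,[0,0,0],[0,0,0]],
  [0.07,[0,0,0],[0,0,0]],
])

```text
clock: 12.35
eef_pos: [0.4465, 0.2368, 0.0642]
eef_rot: [-179.9, 0.1, 97.0]
wrist_force: [0.0, 0.1, 0.3]
gripper_width: 0.748
```

```bash
python3 -c "
from pl import *
plan([.4471,.2432,.035],97.35,4)
s,_=cams.camera('side')
a=cv2.resize(s[160:310,220:370],None,fx=4,fy=4,interpolation=2)
cv2.imwrite('pics/g5.png',a[...,::-1])
"
```

```text
clock 12.35 pos [0.4465 0.2368 0.0642] rot [-1.7989e+02  8.0000e-02  9.7040e+01] F [0.  0.1 0.3] w 70.3 j [22.  5. 98. -0. 78. 15.]
[[0.0016, 0.0003, 0.0073], [-0.03, 0.02, -0.08]]
[[0.0016, 0.0003, 0.0073], [-0.03, 0.02, -0.08]]
[[0.0016, 0.0003, 0.0073], [-0.03, 0.02, -0.08]]
[[0.0016, 0.0003, 0.0073], [-0.03, 0.02, -0.08]]
```

View pics/g5.png

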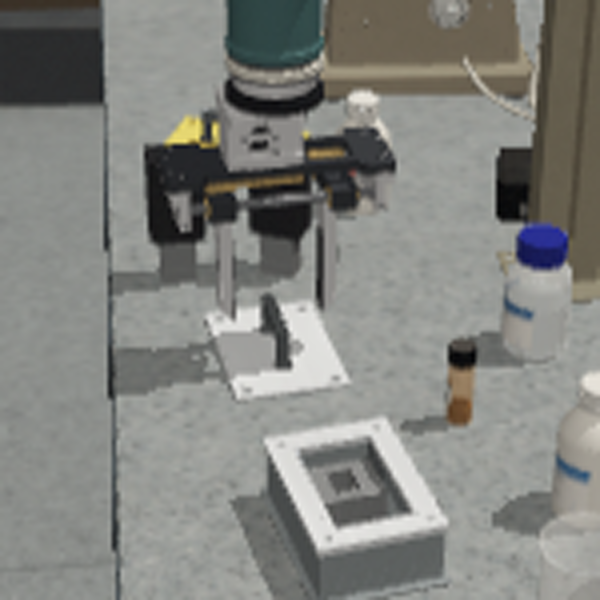

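The fingers straddle the handle at (278,330) and the blocks stay clear behind. I'll finish the descent.

>>> step_arm([
  [0.07,[0.002,0,0.006],[0,0,-0.1]],
  [0.07,[0.002,0.0003,0.007],[0,0,-0.1]],
  [0.07,[0.001,0.0003,0.007],[0,0,-0.1]],
  [0.06,[0,0,0.004],[0,0,0]],
  [0.05,[0,0,0.001],[0,0,0]],
  [0.04,[0,0,0],[0,0,0]],
  [0.04,[0,0,0],[0,0,0]],
  [0.04,[0,0,0],[0,0,0]],
  [0.04,[0,0,0],[0,0,0]],
  [0.04,[0,0,0],[0,0,0]],
])

```text
clock: 13.4
eef_pos: [0.4477, 0.2428, 0.0387]
eef_rot: [179.9, 0.0, 97.4]
wrist_force: [0.1, -0.4, 0.1]
gripper_width: 0.428
```

```bash
python3 -c "
from pl import *
plan([.4471,.2432,.034],97.35,1)
"
```

```text
clock 13.4 pos [0.4477 0.2428 0.0387] rot [1.7992e+02 3.0000e-02 9.7370e+01] F [ 0.1 -0.4  0.1] w 40.2 j [22.  7. 99. -0. 74. 15.]
[[0.0005, -0.0005, 0.0047], [0.08, 0.03, 0.02]]
```

>>> step_arm([
  [0.04,[0,0,0.002],[0.05,0,0]],
  [0.04,[0,0,0.0015],[0,0,0]],
  [0.02,[0,0,0.0005],[0,0,0]],
  [0.0,[0,0,0],[0,0,0]],
  [0.0,[0,0,0],[0,0,0]],
  [0.0,[0,0,0],[0,0,0]],
  [0.0,[0,0,0],[0,0,0]],
  [0.0,[0,0,0],[0,0,0]],
  [0.0,[0,0,0],[0,0,0]],
  [0.0,[0,0,0],[0,0,0]],
], newtons=55)

```text
clock: 14.4
eef_pos: [0.4471, 0.2428, 0.0345]
eef_rot: [-180.0, 0.0, 97.4]
wrist_force: [-1.1, 0.5, 0.3]
gripper_width: 0.103
```

```bash
python3 -c "
from pl import *
plan([.4471,.2432,.034],97.35,1)
"
```

```text
clock 14.4 pos [0.4471 0.2428 0.0345] rot [-1.7997e+02  3.0000e-02  9.7370e+01] F [-1.1  0.5  0.3] w 9.7 j [22.  7. 99. -0. 74. 15.]
[[0.0004, 0.0, 0.0005], [-0.03, 0.03, 0.02]]
```

>>> step_arm([
  [0.0,[0,0,-0.006],[0,0,0]],
  [0.0,[0,0,-0.01],[0,0,0]],
  [0.0,[0,0,-0.015],[0,0,0]],
  [0.0,[0,0,-0.015],[0,0,0]],
  [0.0,[0,0,-0.015],[0,0,0]],
  [0.0,[0,0,-0.012],[0,0,0]],
  [0.0,[0,0,-0.008],[0,0,0]],
  [0.0,[0,0,-0.004],[0,0,0]],
  [0.0,[0,0,0],[0,0,0]],
  [0.0,[0,0,0],[0,0,0]],
], newtons=55)

```text
clock: 15.4
eef_pos: [0.446, 0.2421, 0.1236]
eef_rot: [-179.8, 0.1, 97.4]
wrist_force: [-0.3, -0.2, -2.6]
gripper_width: 0.098
```

```bash
python3 -c "
from pl import *
plan([.4777,-.0066,.14],100.65,12)
s,_=cams.camera('side')
a=cv2.resize(s[160:310,220:370],None,fx=4,fy=4,interpolation=2)
cv2.imwrite('pics/g6.png',a[...,::-1])
"
```

```text
clock 15.4 pos [0.446  0.2421 0.1236] rot [-1.7979e+02  1.0000e-01  9.7360e+01] F [-0.3 -0.2 -2.6] w 9.2 j [22.  2. 93. -0. 85. 15.]
[[-0.0209, -0.0, -0.0013], [-0.02, 0.01, -0.27]]
[[-0.0209, -0.0001, -0.0013], [-0.02, 0.01, -0.27]]
[[-0.0209, -0.0002, -0.0013], [-0.02, 0.01, -0.27]]
[[-0.0209, -0.0003, -0.0013], [-0.02, 0.01, -0.27]]
[[-0.0209, -0.0004, -0.0013], [-0.02, 0.01, -0.27]]
[[-0.0209, -0.0005, -0.0013], [-0.02, 0.01, -0.27]]
[[-0.0209, -0.0006, -0.0014], [-0.02, 0.01, -0.27]]
[[-0.0209, -0.0007, -0.0014], [-0.02, 0.01, -0.27]]
[[-0.0209, -0.0008, -0.0014], [-0.02, 0.01, -0.27]]
[[-0.0209, -0.0009, -0.0014], [-0.02, 0.01, -0.27]]
[[-0.0209, -0.001, -0.0014], [-0.02, 0.01, -0.27]]
[[-0.0209, -0.0011, -0.0014], [-0.02, 0.01, -0.27]]
```

View pics/g6.png

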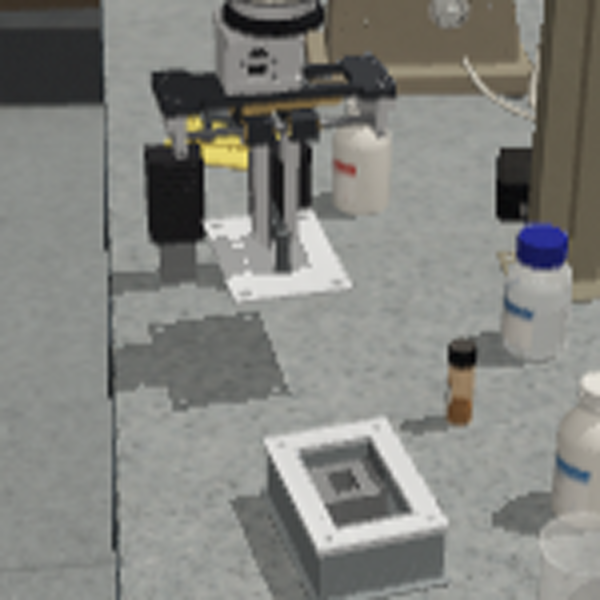

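The cover hangs level from the gripper, with the plate at about (280,255) and its shadow below. I'll carry it over the box.

>>> step_arm([
  [0.0,[-0.015,0,0],[0,0,-0.3]],
  [0.0,[-0.025,0,-0.001],[0,0,-0.3]],
  [0.0,[-0.027,0,-0.001],[0,0,-0.35]],
  [0.0,[-0.027,-0.0005,-0.001],[0,0,-0.35]],
  [0.0,[-0.027,-0.0005,-0.001],[0,0,-0.35]],
  [0.0,[-0.027,-0.0006,-0.001],[0,0,-0.35]],
  [0.0,[-0.027,-0.0008,-0.001],[0,0,-0.35]],
  [0.0,[-0.022,-0.001,-0.001],[0,0,-0.3]],
  [0.0,[-0.012,-0.001,0],[0,0,-0.2]],
  [0.0,[-0.005,0,0],[0,0,0]],
])

```text
clock: 16.45
eef_pos: [0.4705, 0.0224, 0.1223]
eef_rot: [-178.9, 0.0, 100.5]
wrist_force: [-0.3, -0.8, -2.7]
gripper_width: 0.099
```

```bash
python3 -c "
from pl import *
plan([.4777,-.0066,.125],100.65,6)
"
```

```text
clock 16.45 pos [0.4705 0.0224 0.1223] rot [-1.7887e+02  2.0000e-02  1.0053e+02] F [-0.3 -0.8 -2.7] w 9.3 j [ -4.  -2.  97.  -0.  85. -14.]
[[-0.005, 0.0003, -0.0005], [-0.19, 0.0, -0.02]]
[[-0.005, 0.0003, -0.0005], [-0.19, 0.0, -0.02]]
[[-0.005, 0.0003, -0.0005], [-0.19, 0.0, -0.02]]
[[-0.005, 0.0003, -0.0005], [-0.19, 0.0, -0.02]]
[[-0.005, 0.0003, -0.0005], [-0.19, 0.0, -0.02]]
[[-0.005, 0.0003, -0.0005], [-0.19, 0.0, -0.02]]
```

>>> step_arm([
  [0.0,[-0.006,0.0003,0],[-0.2,0,0]],
  [0.0,[-0.007,0.0005,0],[-0.3,0,0]],
  [0.0,[-0.006,0.0004,0.002],[-0.3,0,0]],
  [0.0,[-0.004,0.0003,0.004],[-0.1,0,0]],
  [0.0,[-0.002,0,0.004],[0,0,0]],
  [0.0,[0,0,0.003],[0,0,0]],
  [0.0,[0,0,0.001],[0,0,0]],
  [0.0,[0,0,0],[0,0,0]],
  [0.0,[0,0,0],[0,0,0]],
  [0.0,[0,0,0],[0,0,0]],
])

```text
clock: 17.45
eef_pos: [0.4758, -0.0016, 0.1052]
eef_rot: [-179.7, -0.1, 100.7]
wrist_force: [-0.5, -0.0, -2.2]
gripper_width: 0.1
```

```bash
python3 -c "
from pl import *
plan([.4777,-.0066,.0945],100.65,6)
"
```

```text
clock 17.45 pos [ 0.4758 -0.0016  0.1052] rot [-1.7967e+02 -1.2000e-01  1.0067e+02] F [-0.5 -0.  -2.2] w 9.4 j [ -7.  -1.  99.   0.  83. -18.]
[[-0.0009, 0.0002, 0.0018], [-0.05, -0.02, 0.0]]
[[-0.0009, 0.0002, 0.0018], [-0.05, -0.02, 0.0]]
[[-0.0009, 0.0002, 0.0018], [-0.05, -0.02, 0.0]]
[[-0.0009, 0.0002, 0.0018], [-0.05, -0.02, 0.0]]
[[-0.0009, 0.0002, 0.0018], [-0.05, -0.02, 0.0]]
[[-0.0009, 0.0002, 0.0018], [-0.05, -0.02, 0.0]]
```

>>> step_arm([
  [0.0,[-0.0015,0.0003,0.001],[-0.1,0,0]],
  [0.0,[-0.0015,0.0003,0.002],[-0.1,0,0]],
  [0.0,[-0.001,0.0003,0.002],[-0.1,0,0]],
  [0.0,[-0.0005,0,0.002],[0,0,0]],
  [0.0,[0,0,0.001],[0,0,0]],
  [0.0,[0,0,0.001],[0,0,0]],
  [0.0,[0,0,0],[0,0,0]],
  [0.0,[0,0,0],[0,0,0]],
  [0.0,[0,0,0],[0,0,0]],
  [0.0,[0,0,0],[0,0,0]],
])

```text
clock: 18.45
eef_pos: [0.4779, -0.0061, 0.0958]
eef_rot: [180.0, -0.1, 100.7]
wrist_force: [0.7, -0.2, -2.0]
gripper_width: 0.099
```

```bash
python3 -c "
from pl import *
plan([.4777,-.0066,.0945],100.65,1)
s,d=cams.camera('side');t,dt=cams.camera('top')
np.savez('pics/f1.npz',s=s,t=t,d=d,dt=dt)
cv2.imwrite('pics/f1s.png',cv2.resize(s[220:320,265:365],None,fx=6,fy=6,interpolation=2)[...,::-1])
cv2.imwrite('pics/f1t.png',cv2.resize(t[220:290,320:410],None,fx=8,fy=8,interpolation=2)[...,::-1])
"
```

```text
clock 18.45 pos [ 0.4779 -0.0061  0.0958] rot [ 1.7996e+02 -1.1000e-01  1.0068e+02] F [ 0.7 -0.2 -2. ] w 9.3 j [ -8.  -0.  99.   0.  81. -18.]
[[-0.0004, -0.0003, 0.0013], [0.04, -0.11, 0.03]]
```

View pics/f1s.png

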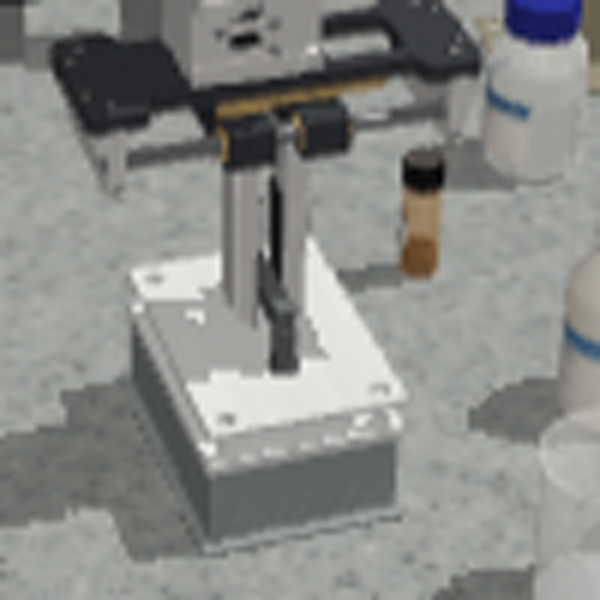

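View pics/f1t.png

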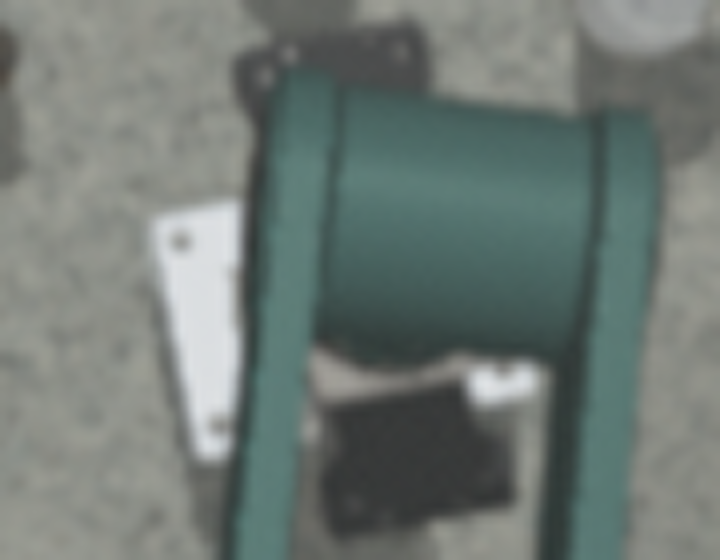

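The top view shows cover holes at crop (181,242), (219,425) and (508,372). The side view shows holes at (153,279), (380,388) and (227,418), with a gap over the flange. I'll compare the holes camera by camera with the box's threads from the first pictures.

```bash
cat > cmp.py <<'E'
from h import *
def find(n,im,guess,z,rad=4,f=8):
    out=[]
    for (u,v) in guess:
        u0,v0=int(round(u))-rad,int(round(v))-rad
        g=im[v0:v0+2*rad+1,u0:u0+2*rad+1].min(2).astype(np.float32)
        # darkness relative to local white, weighted near guess
        G=cv2.resize(g,None,fx=f,fy=f,interpolation=cv2.INTER_CUBIC)
        yy,xx=np.mgrid[0:G.shape[0],0:G.shape[1]]
        U=(xx+.5)/f-.5+u0;V=(yy+.5)/f-.5+v0
        near=(U-u)**2+(V-v)**2<1.9**2
        ring=((U-u)**2+(V-v)**2<2.2**2)
        w=np.clip(np.percentile(G[ring],75)-15-G,0,None)*near
        uv=((w*U).sum()/w.sum(),(w*V).sum()/w.sum()); out.append(uv)
    return np.array(out),plane(n,np.array(out),z)*1000
def ideal(c,yaw,ij):
    a=np.radians(yaw);ux=np.array([np.cos(a),np.sin(a)]);uy=np.array([-ux[1],ux[0]])
    return np.array([np.array(c)+i*36*ux+j*56*uy for i,j in ij])
E
python3 - <<'E'
from cmp import *
ij=[(1,1),(1,-1),(-1,-1),(-1,1)]
z0=np.load("pics/top0.npz")["im"];s0=np.load("pics/side0.npz")["im"];f=np.load("pics/f1.npz")
b=ideal((477.7,-6.6),10.65,ij)
b3=np.c_[b,np.full(4,50)]/1000
for n,im in(("top",z0),("side",s0)):
    g=proj(n,b3); uv,P=find(n,im,g,.05); uv,P=find(n,im,uv,.05)
    print(n,"threads\n",uv.round(2).tolist(),"\n",P[:,:2].round(1).tolist(),"mean",P.mean(0).round(1))
    np.save(f"pics/th_{n}.npy",P)
zt=.0958-.0345+.004
gt=np.array([(181,242),(508,372),(219,425)])/8-.5+.0625+[320,220]
gs=np.array([(380,388),(227,418),(153,279)])/6-.5+.083+[265,220]
Tt=np.load("pics/th_top.npy");Ts=np.load("pics/th_side.npy")
uv,P=find("top",f["t"],gt,zt); uv,P=find("top",f["t"],uv,zt)
print("top cover",uv.round(2).tolist(),"\n",P.round(1).tolist()," diff to thr/ideal\n",(P[:,:2]-Tt[[0,2,3],:2]).round(1).tolist(),(P[:,:2]-b[[0,2,3]]).round(1).tolist())
uv,P=find("side",f["s"],gs,zt); uv,P=find("side",f["s"],uv,zt)
print("side cover",uv.round(2).tolist(),"\n",P.round(1).tolist()," diff [1,2,3]\n",(P[:,:2]-Ts[[1,2,3],:2]).round(1).tolist(),(P[:,:2]-b[[1,2,3]]).round(1).tolist())
E
```

```text
top threads
 [[342.22, 250.51], [377.46, 243.69], [382.18, 266.1], [346.79, 273.25]] 
 [[502.3, 55.1], [522.7, -54.5], [453.0, -67.8], [431.8, 41.9]] mean [477.5  -6.3  50. ]
side threads
 [[312.41, 263.44], [327.22, 289.0], [301.81, 294.11], [289.02, 267.47]] 
 [[501.5, 63.5], [524.1, -60.6], [453.8, -74.4], [432.0, 50.9]] mean [477.9  -5.2  50. ]
top cover [[342.12, 249.8], [382.78, 264.27], [348.73, 272.86]] 
 [[503.2, 56.3, 65.3], [457.8, -67.8, 65.3], [432.3, 36.9, 65.3]]  diff to thr/ideal
 [[1.0, 1.2], [4.8, -0.0], [0.5, -5.0]] [[0.5, 1.2], [5.1, 0.4], [0.3, -4.9]]
side cover [[328.16, 284.23], [302.48, 289.37], [290.36, 266.01]] 
 [[526.2, -60.0, 65.3], [455.5, -74.1, 65.3], [434.5, 35.8, 65.3]]  diff [1,2,3]
 [[2.1, 0.6], [1.7, 0.3], [2.5, -15.1]] [[2.7, -5.0], [2.9, -5.8], [2.5, -6.0]]
```

The side thread centroids come out 126 mm apart where they should be 112, so the plate edge pulled them off and I'm rejecting them. I'll check visually, with markers at the ideal points on both frames.

```bash
python3 - <<'E'
from cmp import *
ij=[(1,1),(1,-1),(-1,-1),(-1,1)]
s0=np.load("pics/side0.npz")["im"];t0=np.load("pics/top0.npz")["im"];f=np.load("pics/f1.npz")
b=ideal((477.7,-6.6),10.65,ij)
def patches(n,im,z,k=10,r=4):
    row=[]
    for p in proj(n,np.c_[b,np.full(4,z)]/1000):
        u0,v0=int(round(p[0]))-r,int(round(p[1]))-r
        a=cv2.resize(im[v0:v0+2*r+1,u0:u0+2*r+1],None,fx=20,fy=20,interpolation=cv2.INTER_CUBIC)
        x=np.round((p-[u0,v0]+.5)*20).astype(int); cv2.drawMarker(a,tuple(x.tolist()),(255,0,0),0,16,1)
        row.append(a); row.append(np.zeros((180,6,3),np.uint8))
    return np.hstack(row)
zt=65.3
A=np.vstack([patches("side",s0,50),patches("side",f["s"],zt),patches("top",f["t"],zt)])
cv2.imwrite("pics/pt.png",A[...,::-1]);print(A.shape)
E
```

```text
(540, 744, 3)
```

View pics/pt.png

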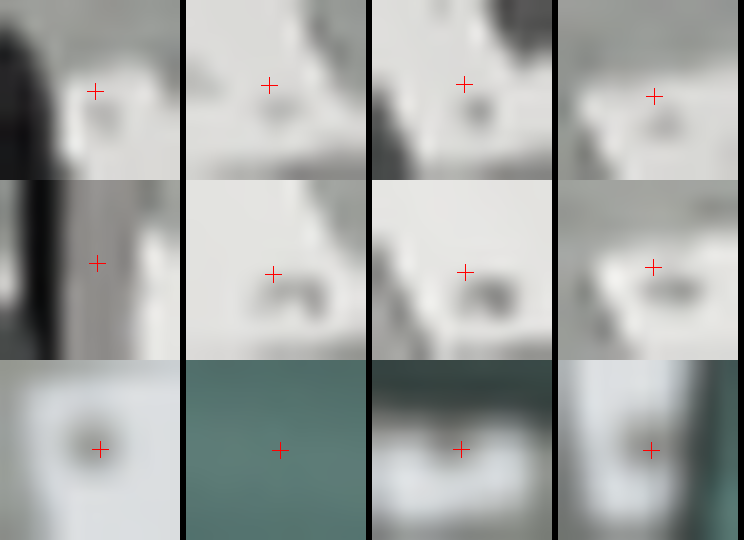

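Taken relative to the threads in the same camera, both views agree: the cover sits about +1 mm in x and +1 mm in y off, with no visible rotation. It is about 11 mm above the flange. I'll make a small correction.

>>> step_arm([
  [0.0,[-0.0008,-0.0011,0.001],[0,0,0]],
  [0.0,[0,0,0],[0,0,0]],
  [0.0,[0,0,0],[0,0,0]],
  [0.0,[0,0,0],[0,0,0]],
  [0.0,[0,0,0],[0,0,0]],
  [0.0,[0,0,0],[0,0,0]],
  [0.0,[0,0,0],[0,0,0]],
  [0.0,[0,0,0],[0,0,0]],
  [0.0,[0,0,0],[0,0,0]],
  [0.0,[0,0,0],[0,0,0]],
])

```text
clock: 19.55
eef_pos: [0.477, -0.0072, 0.0948]
eef_rot: [179.9, -0.1, 100.7]
wrist_force: [-0.2, -0.3, -2.7]
gripper_width: 0.103
```

```bash
cat > look.py <<'E'
import sys
from cmp import *
from pl import plan
tag=sys.argv[1]
plan([.4770,-.0071,.0948],100.65,1)
s,d=cams.camera('side');t,dt=cams.camera('top')
np.savez(f'pics/{tag}.npz',s=s,t=t,d=d,dt=dt)
plan([.4770,-.0071,.0948],100.65,1)
E
python3 look.py f2
```

```text
clock 19.55 pos [ 0.477  -0.0072  0.0948] rot [ 1.7995e+02 -1.1000e-01  1.0068e+02] F [-0.2 -0.3 -2.7] w 9.7 j [ -8.  -1. 100.   0.  81. -18.]
[[0.0001, 0.0001, -0.0], [0.05, -0.11, 0.03]]
clock 19.65 pos [ 0.477  -0.0072  0.0948] rot [ 1.7995e+02 -1.0000e-01  1.0068e+02] F [-0.8  0.7 -1.7] w 9.4 j [ -8.  -1. 100.   0.  81. -18.]
[[0.0001, 0.0, -0.0], [0.05, -0.1, 0.03]]
```

```bash
python3 - <<'E'
from cmp import *
ij=[(1,1),(1,-1),(-1,-1),(-1,1)]
s0=np.load("pics/side0.npz")["im"];t0=np.load("pics/top0.npz")["im"];f=np.load("pics/f2.npz")
b=ideal((477.7,-6.6),10.65,ij)
def patches(n,im,z,off,r=4,k=25):
    row=[]
    for p in proj(n,np.c_[b,np.full(4,z)]/1000)+off:
        u0,v0=int(round(p[0]))-r,int(round(p[1]))-r
        a=cv2.resize(im[v0:v0+2*r+1,u0:u0+2*r+1],None,fx=16,fy=16,interpolation=cv2.INTER_CUBIC)
        a=cv2.normalize(a,None,0,255,cv2.NORM_MINMAX)
        x=np.round((p-[u0,v0]+.5)*16).astype(int); cv2.drawMarker(a,tuple(x.tolist()),(255,0,0),0,16,1)
        row.append(a); row.append(np.zeros((144,6,3),np.uint8))
    return np.hstack(row)
zt=64.3; so=np.array([.53,1.3])
A=np.vstack([patches("side",s0,50,so),patches("side",f["s"],zt,so),patches("top",t0,50,0),patches("top",f["t"],zt,0)])
cv2.imwrite("pics/pt2.png",A[...,::-1])
Tt=np.load("pics/th_top.npy")
g=proj("top",np.c_[b,np.full(4,zt)]/1000)[[0,3]]
uv,P=find("top",f["t"],g,zt/1000);uv,P=find("top",f["t"],uv,zt/1000)
print("top: cover-thread a,d",(P-Tt[[0,3]]).round(1).tolist())
# heights from side: outer near corners seen in cover vs flange
E
```

```text
top: cover-thread a,d [[0.0, 0.3, 14.3], [-0.8, -5.1, 14.3]]
```

View pics/pt2.png

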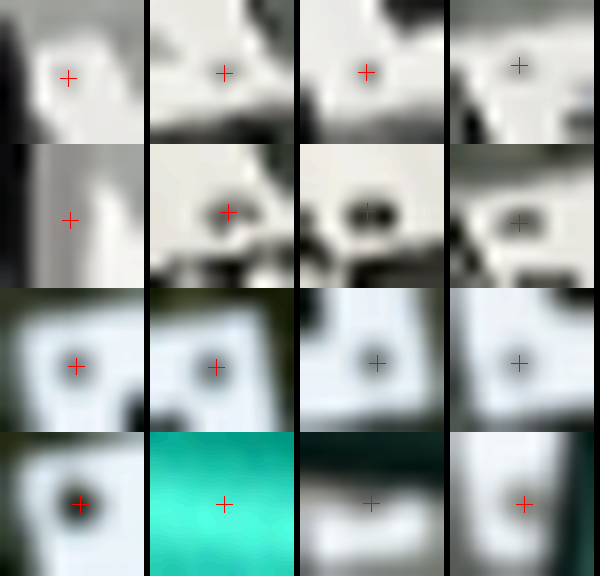

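The markers sit on the cover holes in both views: hole a is off by (0.0, 0.3) mm in the top view, and b, c and d sit on their marks in the side view. One last look at the whole scene.

```bash
python3 -c "
import numpy as np,cv2
f=np.load('pics/f2.npz');cv2.imwrite('pics/full.png',f['s'][...,::-1])"
```

```text
(no output)
```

View pics/full.png

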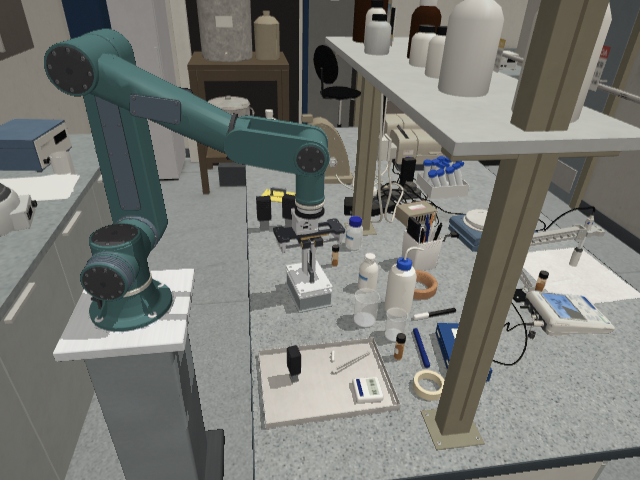

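The plug stands in the tray at (293,360), the cover is held over the box at (310,280), and the vial and the bottles in view are upright where they were. I'll hand in.

```bash
python3 -c "
from bench import bot
s=bot.read_state();print(s['clock'],s['eef_pos'],s['joint_vel'].round(2));print(bot.sign_off())"
```

```text
19.65 [ 0.47699779 -0.00721507  0.09479261] [ 0.01 -0.04  0.02 -0.01 -0.03 -0.07]
the job is handed in; nothing more can be done
None
```

I pulled the plug out of its socket and stood it in the empty half of the tray. I then picked up the cover by its handle and handed in at 19.65 s, still holding it level over the box.

- **Height and tilt:** the underside is about 10 mm above the flange, worked out from the arm's position. Tilt is about 0.1°, and the side view shows a clear gap.
- **Hole alignment:** after a 1 mm correction, hole a was within about 0.3 mm of its thread in the top view. The other three holes sat on their marks in the side view.
- **Bystanders:** the vial and the bottles in view were still standing. The left bottle was behind the arm in the last picture, but upright in the one taken as the cover was lifted.

Two checks did not hold up:
- **Side-view thread positions:** my automatic fit put them 126 mm apart instead of 112. I discarded it and compared the holes by eye at the same points in each camera.
- **Hole d in the top view:** it read about 5 mm off, but the arm partly covered it, so I relied on the side view for that one.

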